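# Stack a second board to dry on spacer sticks under the stand's lip

## Robot

A 7-joint arm with a two-finger parallel gripper is mounted at the origin on a cart in front of the work surface, level with it; the furniture and walls round the work are solid. World frame = base frame: x ahead of the robot, y to its left, z up, the work surface at z = 0. Lengths are in m, angles in rad, forces in N, time in s.
With the tool pointing down it reaches from about 0.4 to 0.85 m from the base axis. Payload 10.4 kg.
Tool frame: the origin (TCP) lies midway between the tips of the shut fingers; the grasp point (between the pads) lies 19 mm behind it; z points along the fingers, y is the line along which they close (so a half turn about z gives the same grasp; the last joint's range is limited). The gripper opens to 85 mm and grips with 20 to 120 N. Pads are 22 mm wide; open, the fingers measure 114 mm over their backs; the gripper's body (76 mm by 85 mm) begins 54 mm behind the grasp point. The pads swing forward as they close: fully open they stand 13 mm farther back than shut.
Start: joints at [1.266, 0.332, -0.065, 1.46, 0.022, 1.35, -0.088], TCP at [0.174, -0.6, 0.231] pointing down, gripper open.
Joint ranges: [-2.6, 2.6], [-0.5, 2.12], [-1.47, 1.34], [0.16, 2.42], [-1.27, 4.41], [0.06, 2.06], [-2.6, 2.6]. Speed limits (rad/s): [2.22, 2.22, 2.79, 2.79, 3.14, 3.14, 3.14].

## Interface

Orientations are given as a unit quaternion [x, y, z, w].
In Python, from workcell import get_obs, camera, camera_params, hand_in gives the robot as it stands.
- The arm moves only by the tool carry_out, never from a script. Its argument "commands" is a list that holds one entry, the list of rows, each a list of 6 numbers: the shift along the tool's x, y, z in units of 40 mm (1.0 is 40 mm), then the turn, a rotation vector about the tool's x, y, z in units of 6 degrees (1.0 is 6 degrees). In form: [[[x, y, z, ax, ay, az], ...]]. A call has 1 to 20 rows; each row shifts and turns the commanded pose from where the row before left it, along the tool's axes as they then stand; what a row does not reach is not made up. A row lasts 1/12 s, in which the tool goes at most 41.7 mm and 7.16 degrees, less where a joint would pass 70% of its speed; a pose out of reach is approached as far as the arm can. A call is refused whole if a number of a shift passes 1 or a number of a turn 1, either way. A call with a gripper value outside its range is refused whole. "hand" is the closure, from -1 (fully open) to 1 (shut), set as the call begins (left out, the last holds). The fingers move at their own pace and stop on an object; "force" is the grip in N (left out, the last holds). Time passes only in rows, so rows that do not move let the fingers close. It gives the time, the measured TCP pose, the force, the opening and the grip force at its end, in the units of the state.
- get_obs(): the state, without advancing time (a new reading comes with each control period).
- camera(name): name is "scene" or "top" or "wrist"; returns the picture (420x560x3 uint8, red, green, blue); there is no depth.
- camera_params(name): a dict with "mtx" (3x3 intrinsics, pixels), "R" (3x3) and "t" (3): a world point X has camera coordinates R X + t. Camera axes: x right, y down, z forward; pixel columns grow to the right and rows downward; lengths in m; the calibration is good to about 2 mm. A picture is of the moment at which its call begins: read the wrist's pose just before it. camera_params takes no time and is no camera call; for the wrist camera it gives the pose at the moment of the call.
- hand_in(): hands the job in; it is judged then, once.
The state is a dict: "clock": time; "joint_pos": joint angles; "joint_velocities": joint speeds; "tau": joint torques, N m; "position": TCP position; "ee_rot": TCP orientation; "ft_force": force on the tool from outside, world axes, zero at the start; "torque": the same for the moment, N m; "grip_width": opening from 0.0 (shut) to 1.0 (fully open); "grasp_force": force on a finger pad.
Only numpy, scipy, OpenCV 4.12 (cv2) and the standard library are available. Lean on these libraries where they do the work, as an engineer would, in place of code of your own. Each camera call takes 0.05 s, during which the arm holds its last target. There are 200 camera calls.

## Task

The washed boards must dry with air between them: lay the two thick square sticks crosswise on the wide board in the drying stand, one about a quarter of the board's length in from each end. Then lay the narrow board lengthwise on both sticks: hook its one end under the stand's lip while the other end is raised, swing that end down behind the front stop, and leave the board lying level and midway between the lip's two cheeks. Use the two sticks of equal thickness, leave the thin lath where it lies, and do not disturb the other things.

Things in the scene. Friction and masses are not known exactly. Their poses are not given: they have to be found in the camera images.
- drying_stand: Low grey drying stand with aluminium ends, 230 long (its x) x 150 mm wide (its y), fixed. Origin under its centre at worktop level, z up, +x towards its back. Floor top at z = 8 mm; two low side rails, top at z = 14, at y = +-72. At the back a wall with an overhanging lip, at the front a stop plate; 208 mm between wall and stop.
- lip_edge (a point): Middle of the lip's lower inner edge (stand x = +88, y = 0, z = 63 mm). The lip is 4 mm thick, 100 mm wide and overhangs 16 mm from the back wall (inner face at x = +104). It is closed at both sides by cheeks, 86 mm apart, from the lip's edge to the wall. Axes as the stand's.
- front_stop (a point): Middle of the front stop's top inner edge (stand x = -104, y = 0, z = 53 mm); the stop is 80 mm wide, 10 mm thick. Axes as the stand's.
- lower_board_centre (a point): Centre (half-way up) of the wide wooden board that already lies in the stand, 190 (x) x 130 (y) x 14 mm, 0.8 kg, loose; its top is 22 mm above the worktop.
- upper_board_centre (a point): Centre (half-way up) of the narrow wooden board to be laid on the sticks, 200 (its x) x 62 (its y) x 14 mm, about 0.22 kg, loose, lying flat on the worktop at the start; either end may go under the lip.
- upper_end_a (a point): Middle of the +x end face of the narrow board, half-way up.
- upper_end_b (a point): Middle of the -x end face of the narrow board, half-way up.
- stick_a_centre (a point): Centre of a thick square wooden stick, 120 (its x) x 20 x 20 mm, about 50 g, lying on the worktop.
- stick_b_centre (a point): Centre of the other thick square wooden stick, the same size: 120 (its x) x 20 x 20 mm.
- thin_lath_centre (a point): Centre of a thin wooden lath, 120 (its x) x 20 x 9 mm: not wanted, to be left where it lies.
- salt_shaker: Bystander, loose: grey and white salt shaker, 44 mm across, 90 mm tall. Origin at the middle of its underside.
- garlic: Bystander, loose: garlic bulb, 53 mm across and high. Origin at the middle of its underside.
- pepper_mill: Bystander, loose: wooden pepper mill, 58 mm across, 150 mm tall. Origin at the middle of its underside.
- mug: Bystander, loose: white mug, 82 mm across, 112 mm with its handle, 94 mm tall. Origin at the middle of its underside.
- lemon: Bystander, loose: lemon, 83 x 58 x 58 mm, lying. Origin at the middle of its underside.
- tumbler: Bystander, loose: clear drinking glass, 81 mm across, 91 mm tall. Origin at the middle of its underside.
- bean_tin: Bystander, loose: food tin, 76 mm across, 110 mm tall. Origin at the middle of its underside.
Things that resemble listed ones, but are neither listed nor needed, are in the scene too. Leave any blue or grey look-alike of the part that bears stick_b_centre alone.

How it is judged:
By the outcome, as a careful person would: the job done as asked, in the order asked, and still so for the second after the job is handed in, with the robot touching nothing.
It also fails if it takes over 72 s, if anything falls off the work surface, if the arm or the gripper's body presses on something with over 40 N, if the wrist force passes 120 N, or if a joint passes its speed limit or range.

## Working session

There is one attempt and no reset: what is moved stays moved. The work goes in short steps, Python scripts to look and compute and a tool call to move; the robot and the scene stay as the last step left them, time stands still between calls to the robot, and variables do not carry over. Pictures are saved under pics/ and viewed, at most 10 in all, crops included, and the job is handed in when it is done.

Besides the shell and the picture viewer there is one more tool, called after "Request:" as name([rows], argument=value, ...), one row to a line, values as JSON. carry_out: Moves the arm, as the interface text tells. Its arguments: {"type":"object","properties":{"commands":{"type":"array"},"hand":{"type":"number"},"force":{"type":"number"}},"required":["commands"]}

```bash
mkdir -p pics; ls; python3 - <<'E'
from workcell import *
import cv2
o=get_obs();print(o['position'],o['ee_rot'],o['clock'])
for n in("scene","top"):
    cv2.imwrite(f"pics/{n}0.png",camera(n)[:,:,::-1]);p=camera_params(n);print(n,p['mtx'].tolist(),p['R'].round(3).tolist(),p['t'].round(3))
E
```

```text
pics
[ 0.17366984 -0.59999229  0.23050489] [ 9.90089533e-01  1.40435730e-01 -1.33371887e-04 -7.10564430e-04] 0.0
scene [[409.1000544265514, 0.0, 288.95557707559993], [0.0, 409.1000544265514, 210.59409412995615], [0.0, 0.0, 1.0]] [[-0.773, -0.634, -0.007], [-0.459, 0.567, -0.684], [0.438, -0.526, -0.729]] [0.424 0.285 1.018]
top [[519.9678872749465, 0.0, 288.49738137168964], [0.0, 519.9678872749465, 200.7960435912431], [0.0, 0.0, 1.0]] [[-0.107, -0.994, -0.014], [-0.776, 0.092, -0.624], [0.622, -0.056, -0.781]] [0.041 0.481 1.567]
```

View pics/top0.png

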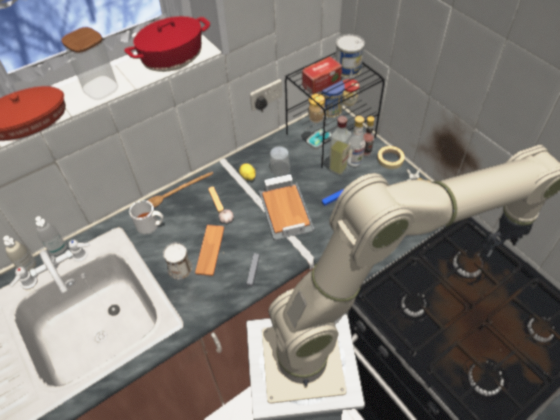

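View pics/scene0.png

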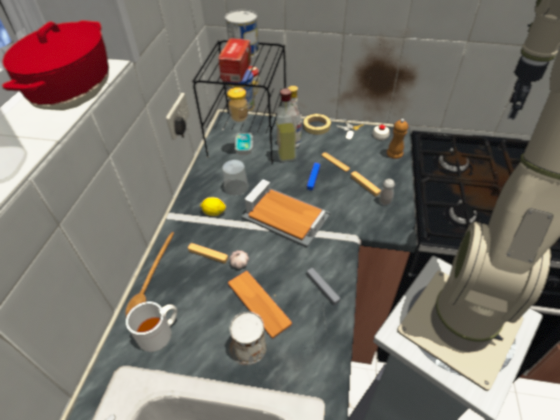

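The top view shows the stand near (287,207), the narrow board at (210,250) and the garlic at (226,216). The scene view shows these stick-like candidates: wooden at (208,253), (335,161) and (367,183), a blue look-alike at (314,176) and a grey one at (322,285). One of the three wooden ones must be the thin lath, so I'll crop in close.

```bash
python3 - <<'E'
import cv2,numpy as np
s=cv2.imread("pics/scene0.png")
a=cv2.resize(s[140:210,300:400],None,fx=8,fy=8,interpolation=3)[:, :800]
b=cv2.resize(s[235:275,175:275],None,fx=8,fy=8,interpolation=3)
c=np.vstack([a,b])
cv2.imwrite("pics/c1.png",cv2.resize(c,(682,600*1) if 0 else (545,600)))
t=cv2.imread("pics/scene0.png")[170:345,190:390]
cv2.imwrite("pics/c2.png",cv2.resize(t,None,fx=3.4,fy=3.4,interpolation=3))
E
```

```text
(no output)
```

View pics/c1.png

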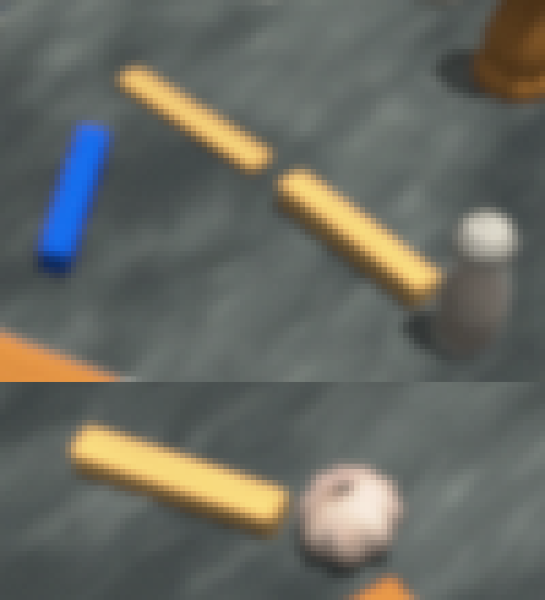

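View pics/c2.png

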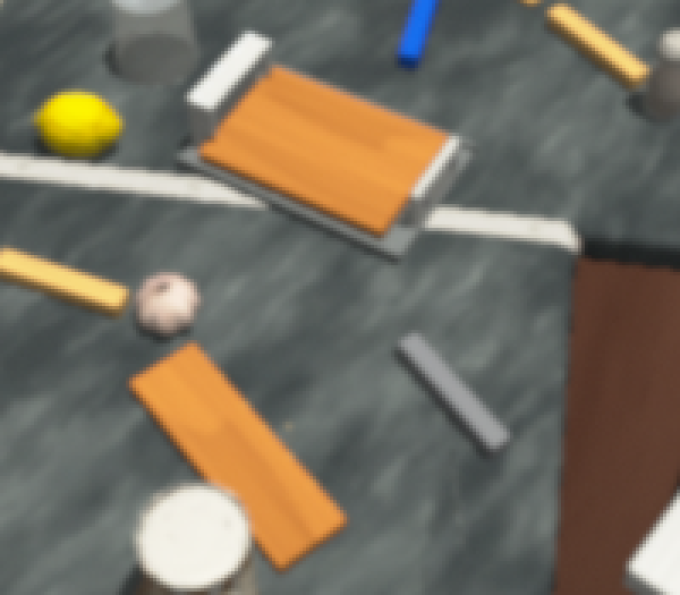

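Thick sticks: (208,253), beside the garlic, and (367,183), beside the shaker. The thin lath is at (335,161); its visible side face is clearly lower. Next I'll fit poses with box silhouettes.

```bash
cat > h.py <<'E'
import numpy as np,cv2
from scipy.optimize import minimize
from scipy.spatial.transform import Rotation as Rot
def proj(p,X):
    c=X@p['R'].T+p['t']; u=c@np.array(p['mtx']).T; return u[:,:2]/u[:,2:]
def ray(p,uv,z):
    d=np.linalg.solve(np.array(p['mtx']),[uv[0],uv[1],1.]);R=np.array(p['R']);o=-R.T@p['t'];d=R.T@d
    return o+d*(z-o[2])/d[2]
def box(x,y,yaw,L,W,z0,z1):
    c,s=np.cos(yaw),np.sin(yaw)
    return np.array([[x+c*a*L/2-s*b*W/2,y+s*a*L/2+c*b*W/2,z] for a in(-1,1) for b in(-1,1) for z in(z0,z1)])
def blob(img,lo,hi,uv):  # img RGB
    m=cv2.inRange(cv2.cvtColor(img,cv2.COLOR_RGB2HSV),np.array(lo),np.array(hi))
    n,l,st,ce=cv2.connectedComponentsWithStats(m)
    k=min(range(1,n),key=lambda i:np.hypot(*(ce[i]-uv))+(1e3 if st[i,4]<25 else 0))
    return (l==k).astype(np.uint8),st[k]
def hullmask(uv,sh):
    m=np.zeros((sh[0]*4,sh[1]*4),np.uint8)
    h=cv2.convexHull(((uv+.5)*4).astype(np.float32))
    cv2.fillConvexPoly(m,np.round(h).astype(np.int32),1)
    return cv2.resize(m.astype(np.float32),(sh[1],sh[0]),interpolation=cv2.INTER_AREA)
def fit(views,x0,L,W,z0,z1):  # views: (params, mask)
    def f(v):
        e=0
        for p,m in views:
            r=hullmask(proj(p,box(v[0],v[1],v[2],L,W,z0,z1)),m.shape); e+=1-np.minimum(r,m).sum()/np.maximum(r,m).sum()
        return e/len(views)
    best=None
    for dy in (0,.15,-.15):
        s=np.array(x0)+[0,0,dy]
        r=minimize(f,s,method='Nelder-Mead',options=dict(initial_simplex=s+np.vstack([np.zeros(3),np.diag([.015,.015,.15])]),xatol=1e-4,fatol=1e-4))
        if best is None or r.fun<best.fun: best=r
    return best.x,best.fun
def seed(p,m,z,):
    ys,xs=np.nonzero(m);P=np.array([ray(p,(a,b),z)[:2] for a,b in zip(xs,ys)])
    c=P.mean(0);w,V=np.linalg.eigh(np.cov((P-c).T));return [c[0],c[1],np.arctan2(V[1,1],V[0,1])]
E
python3 - <<'E'
from h import *
from workcell import camera_params
S=cv2.imread("pics/scene0.png")[:,:,::-1].copy();T=cv2.imread("pics/top0.png")[:,:,::-1].copy()
ps,pt=camera_params("scene"),camera_params("top")
hs=cv2.cvtColor(S,cv2.COLOR_RGB2HSV)
for u,v in((208,253),(367,183),(335,161),(258,300),(287,212),(314,176)):print((u,v),hs[v,u])
Y=((16,90,110),(26,255,255));O=((5,120,110),(15,255,255));
for nm,col,us,ut,L,W,z0,z1 in (("stickG",Y,(208,253),(216,198),.12,.02,0,.02),("stickS",Y,(367,183),None,.12,.02,0,.02),("lath",Y,(335,161),None,.12,.02,0,.009),("narrow",O,(258,300),(210,250),.2,.062,0,.014),("wide",O,(287,212),(287,207),.19,.13,.008,.022)):
    m,st=blob(S,*col,us);v=[(ps,m)];print(nm,st)
    x,e=fit(v,seed(ps,m,z1),L,W,z0,z1);print('  scene',x.round(4),round(e,3))
    if ut:
        m2,st=blob(T,*col,ut);x,e=fit([(pt,m2)],seed(pt,m2,z1),L,W,z0,z1);print('  top',x.round(4),round(e,3),st)
for nm,u,z in(("garlic",(238,266),.01),("shaker",(385,200),.005),("tin",(250,352),.0),("lemon",(213,212),0),("tumbler",(233,190),0),("mill",(396,155),0)):print(nm,ray(ps,u,z).round(3))
E
```

```text
(208, 253) [ 22 126 246]
(367, 183) [ 22 125 247]
(335, 161) [ 21 129 242]
(258, 300) [ 15 178 224]
(287, 212) [ 16 177 236]
(314, 176) [108 231 233]
stickG [188 243  40  19 342]
  scene [ 0.6503  0.2432 -2.853 ] 0.159
  top [ 0.6481  0.2455 -2.8502] 0.18 [209 187  14  25 148]
stickS [351 171  30  24 230]
  scene [ 0.457  -0.2871  2.9093] 0.23
lath [322 152  28  20 180]
  scene [ 0.601  -0.3194  2.9869] 0.095
narrow [ 228  271   64   67 1305]
  scene [0.4297 0.2698 2.9298] 0.284
  top [0.4326 0.2708 2.9208] 0.102 [196 225  28  50 854]
wide [ 249  190   72   49 1719]
  scene [ 0.5738 -0.011  -2.9552] 0.196
  top [ 0.5788 -0.0085 -2.9696] 0.146 [ 263  186   46   46 1330]
garlic [0.547 0.224 0.01 ]
shaker [ 0.364 -0.261  0.005]
tin [0.356 0.38  0.   ]
lemon [0.759 0.12  0.   ]
tumbler [0.78  0.009 0.   ]
mill [ 0.452 -0.49  -0.   ]
```

```bash
cat >> h.py <<'E'
def pose(x,y,z,phi,tilt=0): # tool down, tool x at world angle phi; tilt about tool y afterwards
    return np.array([x,y,z]),Rot.from_euler('z',phi)*Rot.from_euler('x',np.pi)*Rot.from_euler('y',tilt)
def plan(p0,R0,p1,R1,smax=.9,rmax=.95,n=None):
    w=(R0.inv()*R1).as_rotvec(); th=np.degrees(w)/6; d=np.linalg.norm(p1-p0)/.04
    n=n or max(1,int(np.ceil(max(d/smax,np.abs(th).max()/rmax))))
    A=sum(Rot.from_rotvec(w*k/n).as_matrix() for k in range(n))
    s=np.linalg.solve(A,R0.inv().apply(p1-p0))/.04
    while np.linalg.norm(s)>1.0: return plan(p0,R0,p1,R1,smax,rmax,n+1)
    return n,s.round(3).tolist()+(th/n).round(3).tolist()
def cur():
    from workcell import get_obs
    o=get_obs();return np.array(o['position']),Rot.from_quat(o['ee_rot']),o
def chain(*ts,start=None):
    p,R,o=cur();print('t',round(o['clock'],2),'pos',p.round(4),'phi',round(np.arctan2(*R.as_matrix()[[1,0],0]),4),'z',R.as_matrix()[:,2].round(3),'w',round(o['grip_width'],3),'gf',o['grasp_force'],'q',np.round(o['joint_pos'],2))
    for t in ts:
        q,S=pose(*t);print(np.round(t,3),plan(p,R,q,S));p,R=q,S
E
python3 - <<'E'
from h import *
from workcell import camera_params
S=cv2.imread("pics/scene0.png")[:,:,::-1].copy();T=cv2.imread("pics/top0.png")[:,:,::-1].copy()
ps,pt=camera_params("scene"),camera_params("top")
Y=((17,70,70),(27,165,255));O=((5,130,70),(19,255,255));
for nm,col,us,ut,L,W,z0,z1 in (("stickG",Y,(208,253),(216,198),.12,.02,0,.02),("stickS",Y,(367,183),None,.12,.02,0,.02),("lath",Y,(335,161),None,.12,.02,0,.009),("narrow",O,(258,300),(210,250),.2,.062,0,.014),("wide",O,(287,212),(287,207),.19,.13,.008,.022)):
    m,st=blob(S,*col,us)
    x,e=fit([(ps,m)],seed(ps,m,z1),L,W,z0,z1);print(nm,'scene',x.round(4),round(e,3))
    if ut:
        m2,st=blob(T,*col,ut);x,e=fit([(pt,m2)],seed(pt,m2,z1),L,W,z0,z1);print('  top',x.round(4),round(e,3))
p=camera_params("wrist");q,R,o=cur()
R_=np.array(p['R']);c=-R_.T@p['t'];print('cam in tool',R.inv().apply(c-q),'axes',(R.inv().as_matrix()@R_.T).round(3).tolist(),p['mtx'][0][0])
chain((.457,-.287,.2,-.23))
E
```

```text
stickG scene [ 0.6494  0.2445 -2.8441] 0.068
  top [ 0.656   0.2477 -2.8357] 0.155
stickS scene [ 0.4559 -0.2853  2.9078] 0.067
lath scene [ 0.6006 -0.3194  2.9835] 0.09
narrow scene [0.4297 0.2701 2.9272] 0.094
  top [0.4333 0.2715 2.9352] 0.139
wide scene [ 0.5745 -0.0115 -2.987 ] 0.087
  top [ 0.5799 -0.0063 -2.9891] 0.177
cam in tool [ 7.94722200e-02 -2.40335090e-06 -1.41670327e-01] axes [[-0.001, -0.952, -0.307], [1.0, -0.0, -0.001], [0.001, -0.307, 0.952]] 367.74039909796915
t 0.1 pos [ 0.1737 -0.6     0.2306] phi 0.2818 z [-0.     0.001 -1.   ] w 1.002 gf 0.0 q [ 1.27  0.33 -0.06  1.46  0.02  1.35 -0.09]
[ 0.457 -0.287  0.2   -0.23 ] (12, [0.627, -0.63, 0.064, -0.001, 0.0, 0.407])
```

Request:
carry_out([
  [[0.627, -0.63, 0.064, 0, 0, 0.407], [0.627, -0.63, 0.064, 0, 0, 0.407], [0.627, -0.63, 0.064, 0, 0, 0.407], [0.627, -0.63, 0.064, 0, 0, 0.407], [0.627, -0.63, 0.064, 0, 0, 0.407], [0.627, -0.63, 0.064, 0, 0, 0.407], [0.627, -0.63, 0.064, 0, 0, 0.407], [0.627, -0.63, 0.064, 0, 0, 0.407], [0.627, -0.63, 0.064, 0, 0, 0.407], [0.627, -0.63, 0.064, 0, 0, 0.407], [0.627, -0.63, 0.064, 0, 0, 0.407], [0.627, -0.63, 0.064, 0, 0, 0.407], [0, 0, 0, 0, 0, 0], [0, 0, 0, 0, 0, 0]],
], hand=-1)

```text
clock: 1.27
position: [0.4583, -0.2854, 0.1999]
ee_rot: [0.994, -0.112, -0.0, -0.001]
ft_force: [0.4, -0.8, -0.4]
grip_width: 1.002
grasp_force: 0.0
```

```bash
python3 - <<'E'
from h import *
from workcell import camera_params,camera
p=camera_params("wrist");I=camera("wrist");cv2.imwrite("pics/w1.png",I[:,:,::-1])
Y=((17,70,70),(27,165,255))
uv=proj(p,np.array([[.456,-.286,.01]]))[0];m,st=blob(I,*Y,uv);print(uv,st)
x,e=fit([(p,m)],[.456,-.286,-.234],.12,.02,0,.02);print(x.round(4),e)
chain((x[0],x[1],.06,x[2]),(x[0],x[1],.004,x[2]))
E
```

```text
[279.89205799 185.37662679] [286 153   2  49  57]
[ 0.4233 -0.2904 -0.0547] 0.9793407917022705
t 1.32 pos [ 0.457  -0.287   0.2001] phi -0.228 z [-0.001  0.    -1.   ] w 1.0 gf 0.0 q [ 0.78  0.19 -0.34  1.72  0.06  1.25 -1.37]
[ 0.423 -0.29   0.06  -0.055] (5, [-0.164, 0.044, 0.701, -0.001, 0.002, -0.331])
[ 0.423 -0.29   0.004 -0.055] (2, [-0.0, -0.0, 0.7, 0.0, 0.0, 0.0])
```

View pics/w1.png

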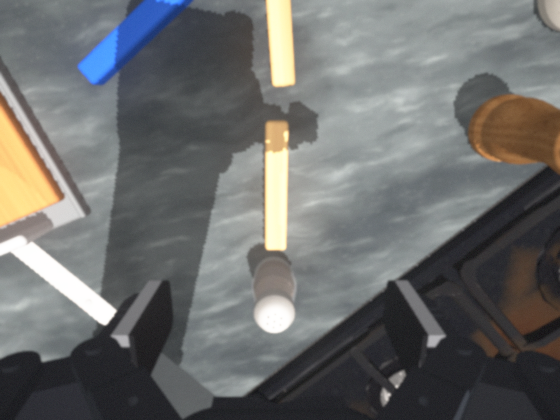

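The wrist view shows the thick stick at (277,185), the lath at (281,40) and the shaker at (273,300). The mask needs to be wider.

```bash
python3 - <<'E'
from h import *
from workcell import camera_params
p=camera_params("wrist");I=cv2.imread("pics/w1.png")[:,:,::-1].copy()
m,st=blob(I,(8,50,60),(32,200,255),(277,185));print(st)
x,e=fit([(p,m)],[.456,-.286,-.234],.12,.02,0,.02);print(x.round(4),e)
print('shaker top',ray(p,(274,313),.09).round(4),'base',ray(p,(272,262),0.0).round(4))
x0=[x[0]+.008*np.cos(x[2]),x[1]+.008*np.sin(x[2])]
chain((*x0,.08,x[2]),(*x0,.004,x[2]))
E
```

```text
[ 264  119   26  133 1485]
[ 0.4543 -0.2834 -0.2459] 0.601540744304657
shaker top [ 0.3741 -0.264   0.09  ] base [ 0.3757 -0.2613  0.    ]
t 1.32 pos [ 0.457  -0.287   0.2001] phi -0.228 z [-0.001  0.    -1.   ] w 1.0 gf 0.0 q [ 0.78  0.19 -0.34  1.72  0.06  1.25 -1.37]
[ 0.462 -0.285  0.08  -0.246] (4, [0.029, -0.017, 0.751, -0.0, 0.003, 0.043])
[ 0.462 -0.285  0.004 -0.246] (3, [0.0, -0.0, 0.633, 0.0, 0.0, 0.0])
```

```bash
python3 - <<'E'
from h import *
from workcell import camera_params
p=camera_params("wrist");I=cv2.imread("pics/w1.png")[:,:,::-1].copy()
h=cv2.cvtColor(I,cv2.COLOR_RGB2HSV);print(h[130:250:20,277].tolist(),h[185,262:294:3].tolist())
m,st=blob(I,(8,40,60),(32,255,255),(277,185));print(st)
m=hullmask(np.argwhere(m)[:,::-1].astype(float),m.shape)
x,e=fit([(p,m)],[.456,-.286,-.234],.12,.02,0,.02);print(x.round(4),e)
E
```

```text
[[16, 111, 220], [17, 111, 223], [29, 42, 255], [29, 44, 255], [29, 43, 255], [29, 43, 255]] [[13, 18, 127], [17, 105, 230], [29, 39, 255], [29, 36, 255], [29, 45, 255], [29, 46, 255], [29, 35, 255], [30, 27, 255], [26, 67, 254], [17, 11, 165], [30, 9, 163]]
[ 263  119   27  133 2203]
[ 0.4541 -0.2836 -0.2423] 0.10025179386138916
```

Request:
carry_out([
  [[0.016, -0.012, 0.7, 0, 0, 0.033], [0.016, -0.012, 0.7, 0, 0, 0.033], [0.016, -0.012, 0.7, 0, 0, 0.033], [0.016, -0.012, 0.7, 0, 0, 0.033], [0, 0, 0.7, 0, 0, 0], [0, 0, 0.7, 0, 0, 0], [0, 0, 0.5, 0, 0, 0], [0, 0, 0.2, 0, 0, 0], [0, 0, 0, 0, 0, 0]],
])

```text
clock: 2.07
position: [0.4579, -0.2866, 0.0029]
ee_rot: [0.993, -0.122, -0.002, -0.0]
ft_force: [-0.9, 0.6, 0.2]
grip_width: 0.999
grasp_force: 0.0
```

Request:
carry_out([
  [[0, 0, 0, 0, 0, 0], [0, 0, 0, 0, 0, 0], [0, 0, 0, 0, 0, 0], [0, 0, 0, 0, 0, 0], [0, 0, 0, 0, 0, 0], [0, 0, 0, 0, 0, 0]],
], hand=1, force=40)

```text
clock: 2.57
position: [0.4605, -0.2866, 0.0054]
ee_rot: [0.993, -0.121, 0.001, 0.0]
ft_force: [0.2, -0.3, 2.8]
grip_width: 0.223
grasp_force: 40.0
```

```bash
python3 - <<'E'
from h import *
p,R,o=cur();chain((.460,-.286,.15,-.243),(.529,-.016,.2,1.725))
E
```

```text
t 2.57 pos [ 0.4605 -0.2866  0.0054] phi -0.2435 z [ 0.001 -0.001 -1.   ] w 0.223 gf 40.02441108226776 q [ 0.74  0.42 -0.31  1.88  0.16  0.87 -1.47]
[ 0.46  -0.286  0.15  -0.243] (5, [-0.002, -0.002, -0.723, 0.001, -0.003, -0.001])
[ 0.529 -0.016  0.2    1.725] (20, [0.333, -0.242, -0.063, -0.0, 0.0, -0.94])
```

Request:
carry_out([
  [[0, 0, -0.6, 0, 0, 0], [0, 0, -0.8, 0, 0, 0], [0, 0, -0.8, 0, 0, 0], [0, 0, -0.8, 0, 0, 0], [0, 0, -0.6, 0, 0, 0]],
])

```text
clock: 2.98
position: [0.4605, -0.2864, 0.1516]
ee_rot: [0.993, -0.121, 0.001, 0.001]
ft_force: [0.5, -0.2, 0.5]
grip_width: 0.219
grasp_force: 39.6
```

Request:
carry_out([
  [[0.333, -0.242, -0.063, 0, 0, -0.94], [0.333, -0.242, -0.063, 0, 0, -0.94], [0.333, -0.242, -0.063, 0, 0, -0.94], [0.333, -0.242, -0.063, 0, 0, -0.94], [0.333, -0.242, -0.063, 0, 0, -0.94], [0.333, -0.242, -0.063, 0, 0, -0.94], [0.333, -0.242, -0.063, 0, 0, -0.94], [0.333, -0.242, -0.063, 0, 0, -0.94], [0.333, -0.242, -0.063, 0, 0, -0.94], [0.333, -0.242, -0.063, 0, 0, -0.94], [0.333, -0.242, -0.063, 0, 0, -0.94], [0.333, -0.242, -0.063, 0, 0, -0.94], [0.333, -0.242, -0.063, 0, 0, -0.94], [0.333, -0.242, -0.063, 0, 0, -0.94], [0.333, -0.242, -0.063, 0, 0, -0.94], [0.333, -0.242, -0.063, 0, 0, -0.94], [0.333, -0.242, -0.063, 0, 0, -0.94], [0.333, -0.242, -0.063, 0, 0, -0.94], [0.333, -0.242, -0.063, 0, 0, -0.94], [0.333, -0.242, -0.063, 0, 0, -0.94]],
])

```text
clock: 4.65
position: [0.5287, -0.0152, 0.1991]
ee_rot: [0.648, 0.761, -0.0, 0.0]
ft_force: [-0.8, -0.2, -1.0]
grip_width: 0.222
grasp_force: 39.6
```

Request:
carry_out([
  [[0, 0, 0, 0, 0, 0], [0, 0, 0, 0, 0, 0], [0, 0, 0, 0, 0, 0]],
])

```text
clock: 4.9
position: [0.5293, -0.017, 0.199]
ee_rot: [0.652, 0.759, -0.0, 0.0]
ft_force: [1.1, -0.0, 0.4]
grip_width: 0.223
grasp_force: 39.6
```

```bash
python3 - <<'E'
from h import *
from workcell import camera_params,camera
p=camera_params("wrist");I=camera("wrist");cv2.imwrite("pics/w2.png",I[:,:,::-1]);np.savez("w2.npz",**{k:np.array(p[k]) for k in('mtx','R','t')})
chain()
E
```

```text
t 4.95 pos [ 0.5294 -0.0172  0.1989] phi 1.7222 z [ 0. -0. -1.] w 0.223 gf 39.63419258594513 q [ 0.64  0.22 -0.78  1.72  0.17  1.26 -0.03]
```

View pics/w2.png

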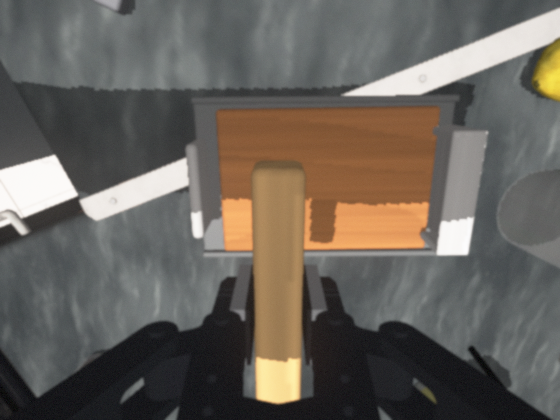

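The stand is seen well here. The lip is on the right (x 437–488), the front stop on the left (188–202, 143–237), and the held stick is at (278,270). I'll zoom in to pick corners.

```bash
python3 - <<'E'
import cv2,numpy as np
I=cv2.imread("pics/w2.png")
a=I[85:265,180:250];b=I[85:265,425:495]
c=cv2.resize(np.hstack([a,b]),None,fx=3.3*1.0,fy=3.3,interpolation=3)
c=cv2.convertScaleAbs(c,alpha=1.3,beta=20)
cv2.imwrite("pics/w2c.png",c);print(c.shape)
E
```

```text
(594, 462, 3)
```

View pics/w2c.png

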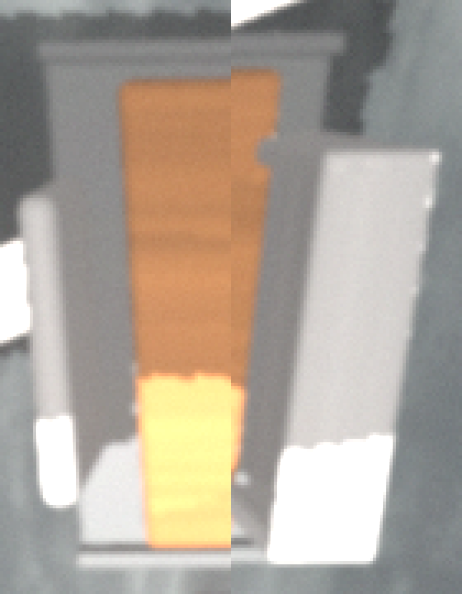

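```bash
cat > st.py <<'E'
from h import *
from scipy.optimize import least_squares
p=dict(np.load("w2.npz"))
A=[((88,50,67),(452.6,130.5)),((114,50,67),(487.7,131)),((88,-50,67),(436.2,254.7)),((114,-50,67),(468.6,254.7)),
((-104,40,53),(195.3,144.5)),((-104,-40,53),(202.5,238)),((-114,40,53),(186.7,145)),((-114,-40,53),(192.7,238)),
((-115,75,14),(191.5,99)),((115,75,14),(459.5,97)),((-115,-75,14),(203.6,256))]
X=np.array([a[0] for a in A])/1e3;U=np.array([a[1] for a in A])
def w(v,X):return Rot.from_euler('z',v[2]).apply(X)+[v[0],v[1],0]
f=lambda v:(proj(p,w(v,X))-U).ravel()
r=least_squares(f,[.576,-.009,.154],loss='soft_l1')
if __name__=="__main__":
    print(r.x.round(4));print(f(r.x).reshape(-1,2).round(1).tolist())
    I=cv2.imread("pics/w2.png")[:,:,::-1].copy()
    top=cv2.imread("pics/top0.png")[:,:,::-1].copy()
    m,_=blob(I,(4,130,60),(20,255,255),(380,160))
    us=[ray(p,(u,v),.022) for u,v in((217.5,109.5),(437.5,107),(430,248),(224.5,249.5))]
    print('board corners in stand',Rot.from_euler('z',-r.x[2]).apply(np.array(us)-[r.x[0],r.x[1],0]).round(4).tolist())
    # held stick: near-end face edge
    print('stick top edge mid (z~.214)',Rot.from_euler('z',-r.x[2]).apply(ray(p,(278,165),.214)-[r.x[0],r.x[1],0]).round(4))
E
python3 st.py
```

```text
[ 0.5697 -0.0087  0.16  ]
[[0.8, 0.1], [1.4, -0.7], [0.3, 1.3], [-0.1, 1.1], [0.3, -0.2], [0.5, 2.0], [-3.9, -0.6], [-1.5, 2.1], [-2.2, -2.3], [1.5, -2.8], [-1.5, 2.3]]
board corners in stand [[-0.0904, 0.0646, 0.022], [0.0931, 0.065, 0.022], [0.1019, -0.0626, 0.022], [-0.0914, -0.0624, 0.022]]
stick top edge mid (z~.214) [-0.04    0.0534  0.214 ]
```

```bash
cat >> h.py <<'E'
ST=np.array([.5697,-.0087,.160])
def sp(x,y,z,dphi,tilt=0): # pose in stand frame -> chain tuple
    q=Rot.from_euler('z',ST[2]).apply([x,y,z])+[ST[0],ST[1],0];return (*q,ST[2]+dphi,tilt)
E
python3 - <<'E'
from h import *
chain(sp(-.0475,.005,.06,np.pi/2),sp(-.0475,.005,.0265,np.pi/2))
E
```

```text
t 4.95 pos [ 0.5294 -0.0172  0.1989] phi 1.7222 z [ 0. -0. -1.] w 0.223 gf 39.63419258594513 q [ 0.64  0.22 -0.78  1.72  0.17  1.26 -0.03]
[ 0.522 -0.011  0.06   1.731  0.   ] (4, [0.043, -0.04, 0.868, 0.0, 0.001, -0.02])
[ 0.522 -0.011  0.027  1.731  0.   ] (1, [0.0, -0.0, 0.838, 0.0, 0.0, 0.0])
```

Request:
carry_out([
  [[0.043, -0.04, 0.868, 0, 0, -0.02], [0.043, -0.04, 0.868, 0, 0, -0.02], [0.043, -0.04, 0.868, 0, 0, -0.02], [0.043, -0.04, 0.868, 0, 0, -0.02], [0, 0, 0.4, 0, 0, 0], [0, 0, 0.25, 0, 0, 0], [0, 0, 0.15, 0, 0, 0], [0, 0, 0, 0, 0, 0]],
])

```text
clock: 5.62
position: [0.5221, -0.0107, 0.0282]
ee_rot: [0.648, 0.762, -0.0, -0.0]
ft_force: [-0.2, 0.7, -0.9]
grip_width: 0.22
grasp_force: 40.2
```

```bash
python3 - <<'E'
from h import *
chain(sp(-.0475,.005,.0265,np.pi/2))
E
```

```text
t 5.62 pos [ 0.5221 -0.0107  0.0282] phi 1.7323 z [-0. -0. -1.] w 0.22 gf 40.20039439201355 q [ 0.55  0.42 -0.72  1.91  0.34  0.94 -0.17]
[ 0.522 -0.011  0.027  1.731  0.   ] (1, [-0.015, -0.006, 0.042, -0.003, 0.001, 0.015])
```

Request:
carry_out([
  [[0, 0, 0.03, 0, 0, 0], [0, 0, 0, 0, 0, 0]],
])

```text
clock: 5.78
position: [0.5226, -0.0107, 0.0276]
ee_rot: [0.648, 0.762, 0.0, 0.001]
ft_force: [-0.1, 0.2, -1.1]
grip_width: 0.222
grasp_force: 40.2
```

Request:
carry_out([
  [[0, 0, 0, 0, 0, 0], [0, 0, 0, 0, 0, 0], [0, 0, 0, 0, 0, 0], [0, 0, -0.3, 0, 0, 0], [0, 0, -0.7, 0, 0, 0], [0, 0, -0.9, 0, 0, 0], [0, 0, -0.9, 0, 0, 0], [0, 0, -0.9, 0, 0, 0], [0, 0, -0.6, 0, 0, 0]],
], hand=0.2)

```text
clock: 6.53
position: [0.5225, -0.0097, 0.2035]
ee_rot: [0.647, 0.763, 0.001, 0.002]
ft_force: [1.0, 0.4, 0.2]
grip_width: 0.404
grasp_force: 0.0
```

```bash
python3 - <<'E'
from h import *
chain((.640,.242,.2,.294))
E
```

```text
t 6.53 pos [ 0.5225 -0.0097  0.2035] phi 1.7345 z [ 0.004 -0.001 -1.   ] w 0.404 gf 0.0 q [ 0.65  0.2  -0.8   1.74  0.15  1.26 -0.02]
[0.64  0.242 0.2   0.294] (15, [0.504, -0.036, 0.006, 0.002, -0.001, 0.917])
```

Request:
carry_out([
  [[0.504, -0.036, 0.006, 0, 0, 0.917], [0.504, -0.036, 0.006, 0, 0, 0.917], [0.504, -0.036, 0.006, 0, 0, 0.917], [0.504, -0.036, 0.006, 0, 0, 0.917], [0.504, -0.036, 0.006, 0, 0, 0.917], [0.504, -0.036, 0.006, 0, 0, 0.917], [0.504, -0.036, 0.006, 0, 0, 0.917], [0.504, -0.036, 0.006, 0, 0, 0.917], [0.504, -0.036, 0.006, 0, 0, 0.917], [0.504, -0.036, 0.006, 0, 0, 0.917], [0.504, -0.036, 0.006, 0, 0, 0.917], [0.504, -0.036, 0.006, 0, 0, 0.917], [0.504, -0.036, 0.006, 0, 0, 0.917], [0.504, -0.036, 0.006, 0, 0, 0.917], [0.504, -0.036, 0.006, 0, 0, 0.917], [0, 0, 0, 0, 0, 0], [0, 0, 0, 0, 0, 0]],
], hand=-1)

```text
clock: 7.95
position: [0.6395, 0.2419, 0.1957]
ee_rot: [0.989, 0.147, -0.0, -0.0]
ft_force: [-0.1, -0.4, 0.3]
grip_width: 0.999
grasp_force: 0.0
```

```bash
python3 - <<'E'
from h import *
from workcell import camera_params,camera
p=camera_params("wrist");I=camera("wrist");cv2.imwrite("pics/w3.png",I[:,:,::-1])
uv=proj(p,np.array([[.6494,.2445,.015]]))[0]
m,st=blob(I,(8,38,60),(32,255,255),uv);print(uv,st)
m=hullmask(np.argwhere(m)[:,::-1].astype(float),m.shape)
x,e=fit([(p,m)],[.6494,.2445,.297],.12,.02,0,.02);print(x.round(4),e)
chain((x[0],x[1],.004,x[2]))
E
```

```text
[278.72704635 174.65974359] [ 264  105   26  136 3333]
[0.6482 0.246  0.3008] 0.06159365177154541
t 8.0 pos [0.6391 0.2414 0.1958] phi 0.2955 z [-0.  0. -1.] w 1.001 gf 0.0 q [-0.01  0.56 -0.63  1.31  0.32  1.38 -1.9 ]
[0.648 0.246 0.004 0.301] (6, [0.042, -0.007, 0.799, -0.001, 0.0, -0.008])
```

Request:
carry_out([
  [[0.042, -0.007, 0.8, 0, 0, -0.008], [0.042, -0.007, 0.8, 0, 0, -0.008], [0.042, -0.007, 0.8, 0, 0, -0.008], [0.042, -0.007, 0.8, 0, 0, -0.008], [0.042, -0.007, 0.8, 0, 0, -0.008], [0.042, -0.007, 0.5, 0, 0, -0.008], [0, 0, 0.3, 0, 0, 0], [0, 0, 0, 0, 0, 0]],
])

```text
clock: 8.67
position: [0.647, 0.2445, 0.0012]
ee_rot: [0.989, 0.149, -0.002, 0.0]
ft_force: [0.2, 0.5, -0.3]
grip_width: 1.001
grasp_force: 0.0
```

Request:
carry_out([
  [[0, 0, 0, 0, 0, 0], [0, 0, 0, 0, 0, 0], [0, 0, 0, 0, 0, 0], [0, 0, 0, 0, 0, 0], [0, 0, 0, 0, 0, 0], [0, 0, 0, 0, 0, 0]],
], hand=1)

```text
clock: 9.17
position: [0.6492, 0.2459, 0.0043]
ee_rot: [0.989, 0.149, 0.001, -0.0]
ft_force: [0.3, 0.2, -0.2]
grip_width: 0.222
grasp_force: 40.0
```

Request:
carry_out([
  [[0, 0, -0.5, 0, 0, 0], [0, 0, -0.8, 0, 0, 0], [0, 0, -0.8, 0, 0, 0], [0, 0, -0.8, 0, 0, 0], [0, 0, -0.8, 0, 0, 0], [0, 0, 0, 0, 0, 0]],
])

```text
clock: 9.67
position: [0.6512, 0.2474, 0.1592]
ee_rot: [0.989, 0.149, 0.005, -0.001]
ft_force: [0.1, 0.6, 0.7]
grip_width: 0.22
grasp_force: 40.0
```

```bash
python3 - <<'E'
from h import *
chain(sp(.0475,0,.17,np.pi/2),sp(.0475,0,.0265,np.pi/2))
E
```

```text
t 9.67 pos [0.6512 0.2474 0.1592] phi 0.2981 z [ 0.009  0.004 -1.   ] w 0.22 gf 40.04053294658661 q [-0.02  0.6  -0.62  1.32  0.35  1.32 -1.91]
[ 6.170e-01 -1.000e-03  1.700e-01  1.731e+00  0.000e+00] (15, [-0.407, 0.205, -0.02, 0.004, -0.006, -0.912])
[ 6.170e-01 -1.000e-03  2.700e-02  1.731e+00  0.000e+00] (4, [0.0, -0.0, 0.897, 0.0, 0.0, 0.0])
```

Request:
carry_out([
  [[-0.407, 0.205, -0.02, 0, 0, -0.912], [-0.407, 0.205, -0.02, 0, 0, -0.912], [-0.407, 0.205, -0.02, 0, 0, -0.912], [-0.407, 0.205, -0.02, 0, 0, -0.912], [-0.407, 0.205, -0.02, 0, 0, -0.912], [-0.407, 0.205, -0.02, 0, 0, -0.912], [-0.407, 0.205, -0.02, 0, 0, -0.912], [-0.407, 0.205, -0.02, 0, 0, -0.912], [-0.407, 0.205, -0.02, 0, 0, -0.912], [-0.407, 0.205, -0.02, 0, 0, -0.912], [-0.407, 0.205, -0.02, 0, 0, -0.912], [-0.407, 0.205, -0.02, 0, 0, -0.912], [-0.407, 0.205, -0.02, 0, 0, -0.912], [-0.407, 0.205, -0.02, 0, 0, -0.912], [-0.407, 0.205, -0.02, 0, 0, -0.912], [0, 0, 0, 0, 0, 0], [0, 0, 0, 0, 0, 0], [0, 0, 0, 0, 0, 0]],
])

```text
clock: 11.17
position: [0.614, -0.0019, 0.1632]
ee_rot: [0.649, 0.761, 0.0, -0.0]
ft_force: [-0.3, 1.4, -0.5]
grip_width: 0.222
grasp_force: 40.0
```

```bash
python3 - <<'E'
from h import *
from workcell import camera_params,camera
p=camera_params("wrist");I=camera("wrist");cv2.imwrite("pics/w4.png",I[:,:,::-1]);np.savez("w4.npz",**{k:np.array(p[k]) for k in('mtx','R','t')})
chain(sp(.0475,0,.0265,np.pi/2))
E
```

```text
t 11.22 pos [ 0.614  -0.0015  0.1633] phi 1.7309 z [-0.  0. -1.] w 0.224 gf 40.017757415771484 q [ 0.58  0.49 -0.86  1.54  0.38  1.28 -0.17]
[ 6.170e-01 -1.000e-03  2.700e-02  1.731e+00  0.000e+00] (4, [-0.001, 0.017, 0.855, -0.0, -0.001, 0.0])
```

View pics/w4.png

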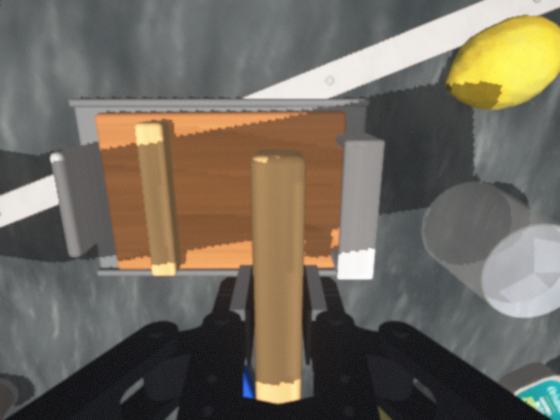

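The front stick lies crosswise at px (137–175, 125–275). The lip is at (340–383, 137–278). I'll check against the stand frame.

```bash
python3 - <<'E'
from h import *
p=dict(np.load("w4.npz"))
inv=lambda P:Rot.from_euler('z',-ST[2]).apply(np.array(P)-[ST[0],ST[1],0]).round(4).tolist()
print('front stick',inv([ray(p,u,.042) for u in((137,125),(161.5,125),(151,264),(175.5,264))]))
print('lip',inv([ray(p,u,.067) for u in((345,138),(383,140),(338,278),(373,278))]))
print('stop inner',inv([ray(p,u,.053) for u in((64,153),(82,253))]))
print('board',inv([ray(p,u,.022) for u in((97,114),(345,113),(118,268))]))
print('held far edge',inv([ray(p,u,.163+.015) for u in((253,157),(304,157))]))
E
```

```text
front stick [[-0.0528, 0.0578, 0.042], [-0.0357, 0.0578, 0.042], [-0.0545, -0.049, 0.042], [-0.0352, -0.049, 0.042]]
lip [[0.0884, 0.0515, 0.067], [0.1127, 0.0502, 0.067], [0.0887, -0.0482, 0.067], [0.114, -0.0482, 0.067]]
stop inner [[-0.1009, 0.04, 0.053], [-0.1009, -0.0346, 0.053]]
board [[-0.0892, 0.0643, 0.022], [0.0954, 0.0647, 0.022], [-0.0906, -0.0624, 0.022]]
held far edge [[0.037, 0.0576, 0.178], [0.0546, 0.0576, 0.178]]
```

Request:
carry_out([
  [[0, 0.017, 0.8, 0, 0, 0], [0, 0.017, 0.8, 0, 0, 0], [0, 0.017, 0.8, 0, 0, 0], [0, 0.017, 0.5, 0, 0, 0], [0, 0, 0.3, 0, 0, 0], [0, 0, 0.18, 0, 0, 0], [0, 0, 0, 0, 0, 0], [0, 0, 0, 0, 0, 0]],
])

```text
clock: 11.88
position: [0.6177, -0.0017, 0.0293]
ee_rot: [0.648, 0.761, 0.0, 0.001]
ft_force: [-0.2, 0.7, -0.7]
grip_width: 0.219
grasp_force: 40.0
```

```bash
python3 - <<'E'
from h import *
chain(sp(.0475,0,.0265,np.pi/2))
E
```

```text
t 11.88 pos [ 0.6177 -0.0017  0.0293] phi 1.7311 z [ 0.001  0.    -1.   ] w 0.219 gf 40.01949369907379 q [ 0.52  0.64 -0.78  1.65  0.5   1.07 -0.25]
[ 6.170e-01 -1.000e-03  2.700e-02  1.731e+00  0.000e+00] (1, [0.018, -0.024, 0.069, 0.014, 0.002, 0.003])
```

Request:
carry_out([
  [[0, 0, 0.06, 0, 0, 0], [0, 0, 0, 0, 0, 0], [0, 0, 0, 0, 0, 0]],
])

```text
clock: 12.13
position: [0.6174, -0.0023, 0.0264]
ee_rot: [0.648, 0.761, 0.0, 0.0]
ft_force: [-0.2, 1.1, -0.0]
grip_width: 0.22
grasp_force: 40.0
```

Request:
carry_out([
  [[0, 0, 0, 0, 0, 0], [0, 0, 0, 0, 0, 0], [0, 0, 0, 0, 0, 0], [0, 0, -0.3, 0, 0, 0], [0, 0, -0.7, 0, 0, 0], [0, 0, -0.9, 0, 0, 0], [0, 0, -0.9, 0, 0, 0], [0, 0, -0.9, 0, 0, 0], [0, 0, -0.6, 0, 0, 0], [0, 0, 0, 0, 0, 0]],
], hand=0.2)

```text
clock: 12.97
position: [0.6193, -0.0013, 0.2047]
ee_rot: [0.648, 0.761, 0.003, 0.003]
ft_force: [0.6, 0.9, -0.6]
grip_width: 0.403
grasp_force: 0.0
```

```bash
python3 - <<'E'
from h import *
from workcell import camera_params,camera
p=camera_params("wrist");I=camera("wrist");cv2.imwrite("pics/w5.png",I[:,:,::-1])
chain((.46,.265,.22,2.925))
E
```

```text
t 13.02 pos [ 0.6184 -0.0017  0.2017] phi 1.731 z [ 0.006 -0.    -1.   ] w 0.4 gf 0.0 q [ 0.58  0.47 -0.87  1.49  0.36  1.35 -0.16]
[0.46  0.265 0.22  2.925] (13, [0.623, 0.111, -0.036, 0.003, 0.003, -0.877])
```

Request:
carry_out([
  [[0.623, 0.111, -0.036, 0, 0, -0.877], [0.623, 0.111, -0.036, 0, 0, -0.877], [0.623, 0.111, -0.036, 0, 0, -0.877], [0.623, 0.111, -0.036, 0, 0, -0.877], [0.623, 0.111, -0.036, 0, 0, -0.877], [0.623, 0.111, -0.036, 0, 0, -0.877], [0.623, 0.111, -0.036, 0, 0, -0.877], [0.623, 0.111, -0.036, 0, 0, -0.877], [0.623, 0.111, -0.036, 0, 0, -0.877], [0.623, 0.111, -0.036, 0, 0, -0.877], [0.623, 0.111, -0.036, 0, 0, -0.877], [0.623, 0.111, -0.036, 0, 0, -0.877], [0.623, 0.111, -0.036, 0, 0, -0.877], [0, 0, 0, 0, 0, 0], [0, 0, 0, 0, 0, 0], [0, 0, 0, 0, 0, 0]],
], hand=-1)

```text
clock: 14.35
position: [0.4594, 0.2637, 0.216]
ee_rot: [0.109, 0.994, -0.0, -0.0]
ft_force: [0.4, 0.0, -0.4]
grip_width: 1.004
grasp_force: 0.0
```

```bash
python3 - <<'E'
from h import *
from workcell import camera_params,camera
p=camera_params("wrist");I=camera("wrist");cv2.imwrite("pics/w6.png",I[:,:,::-1])
uv=proj(p,np.array([[.4297,.27,.014]]))[0]
m,st=blob(I,(3,110,60),(20,255,255),uv);print(uv,st)
m=hullmask(np.argwhere(m)[:,::-1].astype(float),m.shape)
x,e=fit([(p,m)],[.4297,.27,2.927],.2,.062,0,.014);print(x.round(4),e)
chain((x[0],x[1],.03,x[2]))
E
```

```text
[277.25933926 147.46942415] [  243    28    72   217 14428]
[0.4294 0.2711 2.9246] 0.019899725914001465
t 14.4 pos [0.4597 0.2636 0.216 ] phi 2.9224 z [-0. -0. -1.] w 1.003 gf 0.0 q [ 0.44  0.38 -1.26  1.69  0.37  1.35  0.47]
[0.429 0.271 0.03  2.925] (6, [0.13, 0.004, 0.775, -0.001, -0.0, -0.003])
```

View pics/w6.png

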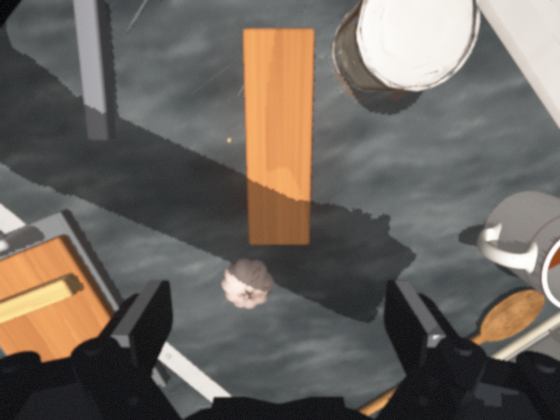

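The board's fit is clean (px 243–315, 28–245). The garlic (246,283) and the tin (370,60) are clear of the grasp.

Request:
carry_out([
  [[0.13, 0.004, 0.8, 0, 0, 0], [0.13, 0.004, 0.8, 0, 0, 0], [0.13, 0.004, 0.8, 0, 0, 0], [0.13, 0.004, 0.8, 0, 0, 0], [0.13, 0.004, 0.8, 0, 0, 0], [0.13, 0.004, 0.7, 0, 0, 0], [0, 0, 0.4, 0, 0, 0], [0, 0, 0.3, 0, 0, 0], [0, 0, 0, 0, 0, 0], [0, 0, 0, 0, 0, 0]],
])

```text
clock: 15.23
position: [0.4292, 0.2721, 0.0005]
ee_rot: [0.109, 0.994, 0.0, -0.0]
ft_force: [0.5, 0.3, 0.7]
grip_width: 0.998
grasp_force: 0.0
```

```bash
python3 - <<'E'
from h import *
chain((.4294,.2711,-.003,2.9246))
E
```

```text
t 15.23 pos [0.4292 0.2721 0.0005] phi 2.9237 z [-0.001  0.    -1.   ] w 0.998 gf 0.0 q [ 0.23  0.6  -1.05  1.94  0.63  0.98  0.23]
[ 0.429  0.271 -0.003  2.925] (1, [-0.01, -0.022, 0.087, -0.0, -0.006, -0.008])
```

Request:
carry_out([
  [[0, 0, 0.06, 0, 0, 0], [0, 0, 0, 0, 0, 0], [0, 0, 0, 0, 0, 0], [0, 0, 0, 0, 0, 0], [0, 0, 0, 0, 0, 0]],
], hand=1, force=60)

```text
clock: 15.65
position: [0.4297, 0.2723, -0.0008]
ee_rot: [0.109, 0.994, 0.0, 0.001]
ft_force: [-0.7, -0.5, 5.2]
grip_width: 0.704
grasp_force: 64.9
```

```bash
python3 - <<'E'
from h import *
chain();print(cur()[2]['ft_force'])
E
```

```text
t 15.65 pos [ 0.4297  0.2723 -0.0008] phi 2.9241 z [ 0.002  0.    -1.   ] w 0.704 gf 64.90465521812439 q [ 0.23  0.6  -1.05  1.94  0.63  0.97  0.23]
[-0.74179069 -0.45145257  5.2373211 ]
```

Request:
carry_out([
  [[0, 0, -0.3, 0, 0, 0], [0, 0, -0.6, 0, 0, 0], [0, 0, -0.8, 0, 0, 0], [0, 0, -0.8, 0, 0, 0], [0, 0, -0.8, 0, 0, 0], [0, 0, -0.7, 0, 0, 0], [0, 0, 0, 0, 0, 0]],
])

```text
clock: 16.23
position: [0.4304, 0.2742, 0.1639]
ee_rot: [0.108, 0.994, 0.002, 0.003]
ft_force: [1.8, 0.3, -2.0]
grip_width: 0.703
grasp_force: 66.4
```

```bash
cat >> h.py <<'E'
def bp(xb,y,zb,deg,off=.0015): # pose with board back-bottom corner at stand (xb,zb), tilt deg
    t=np.radians(deg);return sp(xb-.1*np.cos(t)-off*np.sin(t),y,zb+.1*np.sin(t)-off*np.cos(t),np.pi,t)
E
python3 - <<'E'
from h import *
chain(bp(.080,.001,.12,7),bp(.080,.001,.041,7),bp(.1005,.001,.041,7),bp(.101,.001,.0425,0))
E
```

```text
t 16.23 pos [0.4304 0.2742 0.1639] phi 2.9252 z [ 0.007  0.003 -1.   ] w 0.703 gf 66.36624813079834 q [ 0.43  0.38 -1.27  1.81  0.39  1.23  0.4 ]
[ 0.55  -0.011  0.131  3.302  0.122] (9, [-0.378, -0.778, 0.074, 0.028, 0.135, -0.399])
[ 0.55  -0.011  0.052  3.302  0.122] (3, [-0.08, -0.0, 0.653, 0.0, 0.0, 0.0])
[ 0.571 -0.008  0.052  3.302  0.122] (1, [-0.509, -0.0, -0.062, 0.0, 0.0, 0.0])
[ 0.571 -0.008  0.041  3.302  0.   ] (2, [-0.011, 0.0, 0.133, 0.0, -0.583, -0.0])
```

Request:
carry_out([
  [[-0.378, -0.778, 0.074, 0, 0.13, -0.4], [-0.378, -0.778, 0.074, 0, 0.13, -0.4], [-0.378, -0.778, 0.074, 0, 0.13, -0.4], [-0.378, -0.778, 0.074, 0, 0.13, -0.4], [-0.378, -0.778, 0.074, 0, 0.13, -0.4], [-0.378, -0.778, 0.074, 0, 0.13, -0.4], [-0.378, -0.778, 0.074, 0, 0.13, -0.4], [-0.378, -0.778, 0.074, 0, 0.13, -0.4], [-0.378, -0.778, 0.074, 0, 0.13, -0.4], [0, 0, 0, 0, 0, 0], [0, 0, 0, 0, 0, 0], [0, 0, 0, 0, 0, 0], [0, 0, 0, 0, 0, 0]],
])

```text
clock: 17.32
position: [0.548, -0.0113, 0.1228]
ee_rot: [-0.081, 0.995, 0.007, -0.06]
ft_force: [0.0, -0.2, -3.0]
grip_width: 0.703
grasp_force: 66.3
```

```bash
python3 - <<'E'
from h import *
from workcell import camera_params,camera
p=camera_params("wrist");I=camera("wrist");cv2.imwrite("pics/w7.png",I[:,:,::-1]);np.savez("w7.npz",**{k:np.array(p[k]) for k in('mtx','R','t')})
chain(bp(.080,.001,.08,7),bp(.080,.001,.041,7))
E
```

```text
t 17.37 pos [ 0.548  -0.0113  0.1228] phi -2.9778 z [-0.121  0.003 -0.993] w 0.703 gf 66.3358461856842 q [ 0.82  0.64 -1.18  1.65  0.56  1.38  1.27]
[ 0.55  -0.011  0.091  3.302  0.122] (1, [-0.155, -0.015, 0.791, 0.212, 0.029, 0.036])
[ 0.55  -0.011  0.052  3.302  0.122] (2, [-0.059, -0.0, 0.484, 0.0, 0.0, 0.0])
```

View pics/w7.png

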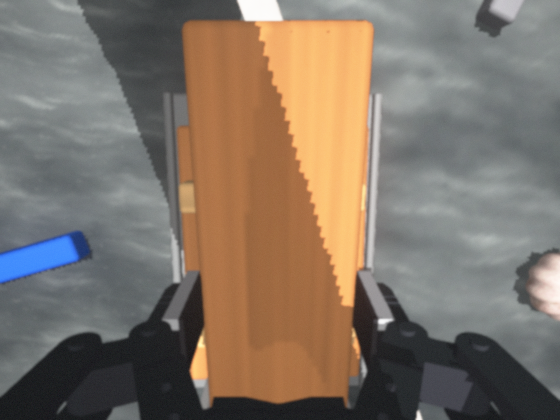

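The picture shows the board held square and centred over the stand (183–373 wide, front end up), with both sticks below it. I'll correct the roll and descend.

Request:
carry_out([
  [[-0.155, -0.015, 0.79, 0.21, 0.03, 0.036], [-0.03, 0, 0.25, 0, 0, 0], [0, 0, 0, 0, 0, 0], [0, 0, 0, 0, 0, 0]],
])

```text
clock: 17.7
position: [0.5502, -0.0115, 0.0804]
ee_rot: [-0.079, 0.995, -0.004, -0.062]
ft_force: [-0.2, -0.3, -1.8]
grip_width: 0.702
grasp_force: 66.3
```

```bash
python3 - <<'E'
from h import *
chain(bp(.080,.001,.041,7),bp(.1005,.001,.041,7))
E
```

```text
t 17.7 pos [ 0.5502 -0.0115  0.0804] phi -2.9823 z [-0.122 -0.018 -0.992] w 0.702 gf 66.29416108131409 q [ 0.77  0.68 -1.13  1.68  0.61  1.33  1.23]
[ 0.55  -0.011  0.052  3.302  0.122] (1, [-0.095, 0.016, 0.71, 0.012, -0.015, -0.006])
[ 0.571 -0.008  0.052  3.302  0.122] (1, [-0.509, -0.0, -0.062, 0.0, 0.0, 0.0])
```

Request:
carry_out([
  [[-0.04, 0.008, 0.35, 0, 0, 0], [-0.03, 0.008, 0.2, 0, 0, 0], [-0.02, 0, 0.16, 0, 0, 0], [0, 0, 0, 0, 0, 0], [0, 0, 0, 0, 0, 0]],
])

```text
clock: 18.12
position: [0.5507, -0.0113, 0.0514]
ee_rot: [-0.079, 0.995, -0.004, -0.061]
ft_force: [-0.3, 0.7, -1.7]
grip_width: 0.704
grasp_force: 66.4
```

```bash
python3 - <<'E'
from h import *
chain(bp(.080,.001,.041,7),bp(.1005,.001,.041,7));print(cur()[2]['ft_force'],cur()[2]['torque'])
E
```

```text
t 18.12 pos [ 0.5507 -0.0113  0.0514] phi -2.9835 z [-0.121 -0.019 -0.992] w 0.704 gf 66.3838791847229 q [ 0.75  0.72 -1.1   1.7   0.64  1.29  1.21]
[ 0.55  -0.011  0.052  3.302  0.122] (1, [0.007, 0.014, -0.008, 0.009, -0.009, -0.018])
[ 0.571 -0.008  0.052  3.302  0.122] (1, [-0.509, -0.0, -0.062, 0.0, 0.0, 0.0])
[-0.31751629  0.66385781 -1.67699997] [ 0.02297862 -0.17941599  0.05320658]
```

Request:
carry_out([
  [[-0.15, 0.003, -0.018, 0, 0, 0], [-0.15, 0.003, -0.018, 0, 0, 0], [-0.12, 0.003, -0.015, 0, 0, 0], [-0.07, 0.003, -0.009, 0, 0, 0], [0, 0, 0, 0, 0, 0], [0, 0, 0, 0, 0, 0]],
])

```text
clock: 18.62
position: [0.5702, -0.0075, 0.0514]
ee_rot: [-0.079, 0.995, -0.004, -0.061]
ft_force: [0.5, -0.1, -2.0]
grip_width: 0.706
grasp_force: 66.4
```

```bash
python3 - <<'E'
from h import *
chain(bp(.1005,.001,.041,7),bp(.101,.001,.0425,0));print(cur()[2]['ft_force'],cur()[2]['torque'])
E
```

```text
t 18.62 pos [ 0.5702 -0.0075  0.0514] phi -2.9831 z [-0.121 -0.019 -0.992] w 0.706 gf 66.3519537448883 q [ 0.71  0.75 -1.08  1.64  0.66  1.31  1.21]
[ 0.571 -0.008  0.052  3.302  0.122] (1, [-0.008, -0.004, -0.007, 0.009, -0.007, -0.015])
[ 0.571 -0.008  0.041  3.302  0.   ] (2, [-0.011, 0.0, 0.133, 0.0, -0.583, -0.0])
[ 0.45082295 -0.08937076 -1.97576107] [-0.00715104 -0.17129726  0.04253911]
```

Request:
carry_out([
  [[-0.006, 0, 0.05, 0, -0.233, 0], [-0.006, 0, 0.05, 0, -0.233, 0], [-0.006, 0, 0.05, 0, -0.233, 0], [-0.006, 0, 0.05, 0, -0.233, 0], [-0.006, 0, 0.05, 0, -0.233, 0], [0, 0, 0, 0, 0, 0], [0, 0, 0, 0, 0, 0]],
])

```text
clock: 19.2
position: [0.5702, -0.008, 0.0416]
ee_rot: [-0.079, 0.997, -0.0, -0.001]
ft_force: [0.3, 0.2, -2.2]
grip_width: 0.702
grasp_force: 66.4
```

```bash
python3 - <<'E'
from h import *
chain(bp(.101,.001,.0425,0));print(cur()[2]['ft_force'],cur()[2]['torque'])
E
```

```text
t 19.2 pos [ 0.5702 -0.008   0.0416] phi -2.9836 z [-0.002 -0.    -1.   ] w 0.702 gf 66.3555121421814 q [ 0.79  0.69 -1.12  1.76  0.68  1.14  1.18]
[ 0.571 -0.008  0.041  3.302  0.   ] (1, [-0.01, 0.01, 0.014, -0.001, -0.015, -0.019])
[ 0.30651188  0.19037073 -2.24669337] [0.00692459 0.01169111 0.01815766]
```

Level with no contact force. I'll lower gently until the sticks take the weight.

Request:
carry_out([
  [[0, 0, 0.03, 0, 0, 0], [0, 0, 0, 0, 0, 0], [0, 0, 0, 0, 0, 0]],
])

```text
clock: 19.45
position: [0.5706, -0.0078, 0.0413]
ee_rot: [-0.079, 0.997, -0.0, -0.001]
ft_force: [-6.8, -2.7, 12.9]
grip_width: 0.703
grasp_force: 68.0
```

Request:
carry_out([
  [[0, 0, 0.02, 0, 0, 0], [0, 0, 0, 0, 0, 0]],
])

```text
clock: 19.62
position: [0.5707, -0.0078, 0.0412]
ee_rot: [-0.079, 0.997, -0.001, -0.001]
ft_force: [-11.4, -3.7, 22.9]
grip_width: 0.707
grasp_force: 69.0
```

Request:
carry_out([
  [[0, 0, -0.035, 0, 0, 0], [0, 0, 0, 0, 0, 0]],
])

```text
clock: 19.78
position: [0.5709, -0.0076, 0.0413]
ee_rot: [-0.079, 0.997, 0.0, -0.0]
ft_force: [-3.1, -0.7, 9.0]
grip_width: 0.705
grasp_force: 67.5
```

```bash
python3 - <<'E'
from h import *
from workcell import camera,camera_params
chain(bp(.1005,.001,.0425,0));print(cur()[2]['ft_force'],cur()[2]['torque'])
for n in("scene","top"):
    p=camera_params(n);I=camera(n);cv2.imwrite(f"pics/{n}1.png",I[:,:,::-1])
E
```

```text
t 19.78 pos [ 0.5709 -0.0076  0.0413] phi -2.9835 z [-0.001  0.    -1.   ] w 0.705 gf 67.54451036453247 q [ 0.79  0.69 -1.12  1.76  0.69  1.14  1.18]
[ 0.57  -0.008  0.041  3.302  0.   ] (1, [0.022, 0.002, 0.009, 0.002, -0.007, -0.018])
[-3.05705479 -0.69669061  9.03646822] [-0.2216149   0.67534882  0.00552902]
```

Request:
carry_out([
  [[0, 0, 0, 0, 0, 0], [0, 0, 0, 0, 0, 0], [0, 0, 0, 0, 0, 0], [0, 0, 0, 0, 0, 0]],
], hand=-0.95)

```text
clock: 20.22
position: [0.5706, -0.0076, 0.0407]
ee_rot: [-0.079, 0.997, 0.0, -0.001]
ft_force: [0.7, -0.6, 0.5]
grip_width: 0.977
grasp_force: 0.0
```

Request:
carry_out([
  [[0, 0, -0.2, 0, 0, 0], [0, 0, -0.4, 0, 0, 0], [0, 0, -0.8, 0, 0, 0], [0, 0, -0.9, 0, 0, 0], [0, 0, -0.9, 0, 0, 0], [0, 0, -0.9, 0, 0, 0], [0, 0, -0.6, 0, 0, 0], [0, 0, 0, 0, 0, 0], [0, 0, 0, 0, 0, 0], [0, 0, 0, 0, 0, 0]],
])

```text
clock: 21.05
position: [0.5705, -0.0077, 0.229]
ee_rot: [-0.079, 0.997, -0.0, -0.0]
ft_force: [-0.1, 0.3, 0.1]
grip_width: 0.974
grasp_force: 0.0
```

```bash
python3 - <<'E'
from h import *
from workcell import camera,camera_params
chain()
for n in("scene","top","wrist"):
    p=camera_params(n);I=camera(n);cv2.imwrite(f"pics/{n}2.png",I[:,:,::-1])
    h=cv2.cvtColor(I,cv2.COLOR_RGB2HSV)
    if n=="wrist":
        np.savez("w8.npz",**{k:np.array(p[k]) for k in('mtx','R','t')})
        P=[sp(x,y,z,0)[:3] for x,y,z in((-.1,-.031,.056),(-.1,.031,.056),(.088,-.031,.056),(.088,.031,.056),(-.0475,-.06,.042),(-.0475,.06,.042),(.0475,.06,.042))]
        print(proj(p,np.array(P)).round(0).tolist())
        # edge scan across board on a few stand-x sections and along its length
        g=lambda X:I[tuple(np.clip(np.round(proj(p,np.array([X]))[0][::-1]).astype(int),0,[419,559]))]
        for x in(-.08,-.02,.02):
            print('section',x,[(int(y*1e3),g(sp(x,y,.056,0)[:3]).tolist()) for y in np.arange(-.038,.0381,.002) if abs(y)>.024])
        print('front end',[(int(round(x*1e3)),g(sp(x,0,.056,0)[:3]).tolist()) for x in np.arange(-.114,-.089,.002)])
E
```

```text
t 21.05 pos [ 0.5705 -0.0077  0.229 ] phi -2.9834 z [-0.001 -0.    -1.   ] w 0.974 gf 0.0 q [ 0.9   0.51 -1.29  1.57  0.5   1.44  1.31]
[[237.0, 64.0], [315.0, 64.0], [244.0, 277.0], [310.0, 277.0], [208.0, 130.0], [345.0, 130.0], [340.0, 231.0]]
section -0.08 [(-38, [176, 119, 77]), (-36, [171, 114, 73]), (-33, [176, 118, 77]), (-31, [175, 117, 75]), (-29, [171, 114, 74]), (-27, [159, 107, 70]), (-25, [171, 116, 74]), (24, [161, 109, 72]), (26, [166, 112, 74]), (28, [165, 111, 72]), (30, [185, 124, 79]), (32, [244, 176, 108]), (34, [252, 200, 123]), (36, [252, 198, 119]), (38, [252, 198, 122])]
section -0.02 [(-38, [168, 114, 72]), (-36, [163, 109, 69]), (-33, [166, 111, 72]), (-31, [164, 110, 68]), (-29, [156, 104, 66]), (-27, [166, 111, 69]), (-25, [177, 116, 73]), (24, [165, 111, 69]), (26, [167, 110, 69]), (28, [169, 113, 72]), (30, [164, 108, 68]), (32, [156, 105, 69]), (34, [165, 110, 70]), (36, [165, 111, 71]), (38, [162, 109, 69])]
section 0.02 [(-38, [252, 196, 120]), (-36, [251, 190, 117]), (-33, [249, 188, 114]), (-31, [224, 150, 93]), (-29, [163, 108, 68]), (-27, [166, 110, 70]), (-25, [180, 120, 75]), (24, [168, 114, 73]), (26, [167, 111, 70]), (28, [166, 111, 71]), (30, [161, 110, 72]), (32, [154, 105, 68]), (34, [162, 110, 72]), (36, [161, 108, 70]), (38, [156, 105, 68])]
front end [(-114, [246, 244, 240]), (-112, [180, 175, 172]), (-110, [176, 172, 169]), (-108, [179, 175, 171]), (-106, [170, 165, 164]), (-104, [148, 144, 143]), (-102, [118, 114, 112]), (-100, [117, 112, 111]), (-98, [134, 97, 69]), (-96, [147, 100, 67]), (-94, [152, 104, 70]), (-92, [147, 100, 65]), (-90, [150, 102, 69])]
```

```bash
python3 - <<'E'
from h import *
from workcell import camera_params
p=dict(np.load("w8.npz"));I=cv2.imread("pics/wrist2.png")[:,:,::-1].copy()
from scipy.ndimage import map_coordinates as mc
G=lambda L:np.array([[mc(I[:,:,c].astype(float),proj(p,np.array([X]))[0][::-1].reshape(2,1),order=1)[0] for c in range(3)] for X in L])
xs=np.arange(-.07,.0801,.004)
for y in(.045,-.045,.056,-.056): print('y',y,'blue ch:',[(int(round(x*1e3)),int(a)) for x,a in zip(xs,G([sp(x,y,.042,0)[:3] for x in xs])[:,2])])
xs=np.arange(.07,.095,.002);print('lip edge',[(int(round(x*1e3)),v.astype(int).tolist()) for x,v in zip(xs,G([sp(x,0,.067,0)[:3] for x in xs]))])
ys=np.arange(-.06,.0601,.003);print('lip across',[(int(round(y*1e3)),int(v[2])) for y,v in zip(ys,G([sp(.1,y,.067,0)[:3] for y in ys]))])
ys=np.arange(-.05,.0501,.003);print('stop across',[(int(round(y*1e3)),int(v[2])) for y,v in zip(ys,G([sp(-.109,y,.053,0)[:3] for y in ys]))])
a,b=[cv2.imread(f"pics/scene{i}.png")[:,:,::-1].copy() for i in(0,2)];ps=camera_params("scene")
d=np.abs(a.astype(int)-b).max(2)
for n,u in(("garlic",(238,259)),("shaker",(387,192)),("lath",(335,161)),("mill",(398,138)),("mug",(150,325)),("lemon",(213,206)),("tumbler",(233,178)),("tin",(247,338)),("blue",(314,176)),("grey",(322,285))):
    print(n,d[u[1]-14:u[1]+15,u[0]-14:u[0]+15].mean().round(1),end=' ')
E
```

```text
y 0.045 blue ch: [(-70, 117), (-66, 116), (-62, 116), (-58, 113), (-54, 193), (-50, 195), (-46, 188), (-42, 186), (-38, 160), (-34, 107), (-30, 113), (-26, 111), (-22, 96), (-18, 80), (-14, 82), (-10, 70), (-6, 69), (-2, 68), (2, 69), (6, 67), (10, 69), (14, 70), (18, 69), (22, 71), (26, 71), (30, 71), (34, 73), (38, 92), (42, 113), (46, 109), (50, 107), (54, 110), (58, 80), (62, 76), (66, 76), (70, 78), (74, 78), (78, 76)]
y -0.045 blue ch: [(-70, 71), (-66, 69), (-62, 72), (-58, 71), (-54, 108), (-50, 110), (-46, 107), (-42, 104), (-38, 105), (-34, 70), (-30, 72), (-26, 72), (-22, 77), (-18, 88), (-14, 103), (-10, 113), (-6, 116), (-2, 115), (2, 115), (6, 115), (10, 115), (14, 114), (18, 116), (22, 115), (26, 115), (30, 113), (34, 89), (38, 139), (42, 196), (46, 125), (50, 105), (54, 111), (58, 80), (62, 70), (66, 70), (70, 72), (74, 92), (78, 112)]
y 0.056 blue ch: [(-70, 120), (-66, 120), (-62, 120), (-58, 120), (-54, 190), (-50, 190), (-46, 184), (-42, 182), (-38, 146), (-34, 120), (-30, 121), (-26, 120), (-22, 119), (-18, 120), (-14, 121), (-10, 120), (-6, 119), (-2, 118), (2, 
[... 1208 characters left out ...]
, 175), (6, 174), (9, 174), (12, 175), (15, 173), (18, 174), (21, 174), (24, 174), (27, 175), (30, 172), (33, 173), (36, 173), (39, 174), (42, 173), (45, 175), (48, 166), (51, 82), (54, 71), (57, 75), (60, 73)]
stop across [(-50, 93), (-47, 95), (-44, 94), (-41, 94), (-38, 150), (-35, 176), (-32, 178), (-29, 176), (-26, 175), (-23, 175), (-20, 174), (-17, 173), (-14, 174), (-11, 172), (-8, 173), (-5, 174), (-2, 173), (1, 171), (4, 173), (7, 172), (10, 172), (13, 173), (16, 172), (19, 171), (22, 187), (25, 252), (28, 253), (31, 252), (34, 253), (37, 249), (40, 161), (43, 163), (46, 164), (49, 158)]
garlic 7.7 shaker 9.8 lath 1.0 mill 1.8 mug 0.9 lemon 2.0 tumbler 0.9 tin 0.7 blue 1.0 grey 0.9
```

```bash
python3 -c "
from workcell import hand_in;print(hand_in())"
```

```text
the job is handed in; nothing more can be done
None
```

I handed the job in after about 21 s: both thick sticks lie crosswise near the quarter points, and the narrow board lies level on them, hooked under the lip, behind the stop and centred between the cheeks to about 1 mm. The lath and the other things appear undisturbed, though for the garlic and the shaker the before-and-after picture check was less conclusive because the stick beside each was taken away.

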